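# Slide the phone under the curing lamp and start it

### The arm

A 6-joint arm with a two-finger parallel gripper is mounted at the origin on the work surface. World frame = base frame: x ahead of the robot, y to its left, z up, the work surface at z = 0. Lengths are in m, angles in rad, forces in N, time in s.
With the tool pointing down it reaches from about 0.275 to 0.975 m from the base axis. Payload 8.4 kg.
Tool frame: the origin (TCP) lies at the very end of the fingers, on their centre line; the grasp point (between the pads) lies 19 mm behind it; z points along the fingers, y is the line along which they close (so a half turn about z gives the same grasp; the last joint's range is limited). The gripper opens to 92 mm and grips with 3 to 60 N. Pads are 20 mm wide; open, the fingers measure 128 mm over their backs; the gripper's body (75 mm by 189 mm) begins 69 mm behind the grasp point.
Start: joints at [1.318, 0.353, 1.633, -0, 1.155, -0.002], TCP at [0.155, 0.605, 0.215] pointing down, gripper open.
Joint ranges: [-2.63, 2.63], [-0.92, 2.1], [0.06, 2.66], [-1.3, 4.44], [0, 2.69], [-3.02, 3.02]. Speed limits (rad/s): [2.22, 2.22, 2.79, 3.14, 3.14, 3.14].

### API

Orientations are given as a 3x3 rotation matrix whose columns are the frame's x, y, z axes.
In Python, from rig import r, telemetry, cams, finder gives the robot as it stands. Calls block until the motion is done:
- r.movep(position, orientation): joint-space move of the TCP to a pose.
- r.servo_line(position, feed=0.15, attitude=None, until_force=None): straight line of the TCP; attitude=None keeps the orientation; feed is the mean speed in m/s. With until_force (N) it stops when the force on the tool has changed by that much, and returns True; else False.
- r.movej(angles): joint-space move.
- r.gripper_to(opening, newtons=None): finger opening in m; newtons is the grip in N (None keeps the last); returns when the fingers have stopped.
- r.pause(seconds).
- r.inverse_kinematics(position, orientation): joint angles nearest the present ones, or None.
- telemetry.get_obs(): the state.
- cams.capture(name): name is "scene" or "top" or "wrist"; returns a dict with "image" (400x640x3 uint8, red, green, blue), "vertical_fov" (degrees; the focal length in pixels is half the picture's height over the tangent of half this angle, whatever the lens; pixels are square), "cx", "cy" (the principal point, pixels), "dist_coeffs" ([k1, k2, p1, p2, k3] as OpenCV has them; the pictures are not rectified), "extrinsics" (4x4, takes a point from world to camera coordinates). Camera axes: x right, y down, z forward; pixel columns grow to the right and rows downward; lengths in m; the calibration is good to about 2 mm. A picture is of the moment at which its call begins. There is no depth.
A pose or a line that the arm cannot do raises r.Unreachable and nothing moves.
- r.hand_in(): hands the job in; it is judged then, once.
Trained networks look in a picture, given as the dict that the camera call returned (one of the last four; its "shot" number tells which), for a name from the list of things; names that differ only in an ending like _2 or _b are one class to them, and where a whole thing is asked for, a point or a joint stands for the part that bears it (a point fixed in the world has none). Each returns a list of dicts, best first, with "confidence" (0 to 1); they miss things now and then, are a little off and sometimes report something else, mostly with a low value. They report only what shows in the picture. A call takes as long as a camera call.
- finder.search_frame(picture, name): "at" ([column, row] as shares, 0 to 1, of the picture: columns of its width, rows of its height, amid what is visible of it).
- finder.masks_of(picture, name): "region" (400x640 bool, what is visible of it) and "at" ([column, row] as shares, 0 to 1, of the picture: columns of its width, rows of its height, amid what is visible of it).
The state is a dict: "clock": time; "q": joint angles; "qd": joint speeds; "tau": joint torques, N m; "position": TCP position; "tcp_rot": TCP orientation; "contact_force": force on the tool from outside, world axes, zero at the start; "ft_torque": the same for the moment, N m; "width": finger opening in m; "grasp_force": force on a finger pad.
Only numpy, scipy, OpenCV 4.12 (cv2) and the standard library are available. Lean on these libraries where they do the work, as an engineer would, in place of code of your own. Each camera call takes 0.05 s, during which the arm holds its last target. There are 200 camera calls.

### The job

Push the orange phone carrier with your fingertips, flat along the bench, lengthwise into the low curing lamp until it sticks out equally far on both sides, then press the green button on top of the lamp all the way down and let go. Do not lift or tip the carrier, do not shift the lamp, do not press the button before the carrier is in place, and leave everything else on the bench where it is.

Things in the scene. Friction and masses are not known exactly. Their poses are not given: they have to be found in the camera images.
- carrier: Orange flat phone carrier, a black phone sunk flush in its top: a block 160 mm long (its x) x 98 mm wide (y) x 14 mm high, 0.2 to 0.4 kg, loose on the flat bench (z = 0), wider than the gripper opens. Origin: centre of its underside. Starts on either side of the lamp; either end may go first. In place its origin is over the lamp's and 45 mm sticks out of each mouth.
- lamp: White low bridge-shaped lamp, loose, 2 kg. Origin on the bench in mid-opening. The opening runs along the lamp's x, open at both ends: 70 mm deep, 122 mm wide between solid legs 16 mm thick, 18 mm high (4 mm headroom, 12 mm spare each side). Head 154 mm wide (y), top 46 mm up. Its x axis and the carrier's start within about 20 degrees of world y.
- button_top (a point): Centre of the top of the green round push button, 28 mm across, which stands on the lamp's head 30 mm from the lamp's middle on its +y side; pressed straight down. Spring-loaded: 6 mm travel, about 4 N fully down, comes up again when let go.
- button (a joint): How far the green button is pressed, m: 0 up, 0.006 fully down.
- bottle: Bystander, leave alone: white dropper bottle, 38 mm across, 85 mm tall. Origin at the centre of its underside (on the bench).
- tape: Bystander, leave alone: roll of red tape lying flat, 90 mm across, 14 mm high. Origin at the centre of its underside (on the bench).
- driver: Bystander, leave alone: screwdriver with a blue handle, 160 mm long, lying down. Origin at the centre of its underside.
- phone: Bystander, leave alone: spare black phone lying flat, 148 x 72 x 9 mm. Origin at the centre of its underside (on the bench).
- screws: Bystander, leave alone: grey screw tray with compartments, 90 x 120 x 18 mm. Origin at the centre of its underside (on the bench).
- cup: Bystander, leave alone: blue suction cup with a knob, 48 mm across, 36 mm tall. Origin at the centre of its underside (on the bench).
- pack: Bystander, leave alone: small orange block-shaped box, 60 x 40 x 30 mm. Origin at the centre of its underside (on the bench).

How it is judged:
On the way, in this order (a step that is already met when the one before it is completed fails the run):
1. the carrier lies flat under the lamp, sticking out equally on both sides (within 12 mm), at rest (x of carrier in the frame of lamp between -0.012 and 0.012 m and y of carrier in the frame of lamp between -0.016 and 0.016 m and angle between the x axis of carrier and the x axis of lamp, either way round below 0.17 rad and height (world z) of carrier below 0.004 m and angle between carrier's own z axis and vertical below 0.06 rad and linear speed of carrier below 0.02 m/s), for 0.2 s.
2. the green button is pressed down (value of joint button above 0.0045 m), for 0.05 s.
At the end, for the whole second after the job is handed in: the carrier lies flat in the lamp's opening, centred along it within 12 mm, at rest; the button has been pressed (at least 4.5 mm) and is up again; the lamp is within 12 mm of where it stood (all of step 1 and value of joint button below 0.0015 m and distance of lamp from where it was at the start of the episode below 0.012 m); the robot touches nothing.
It fails at once if the carrier is lifted (over 4 mm) or tipped (over 0.06 rad) (height (world z) of carrier above 0.004 m or angle between carrier's own z axis and vertical above 0.06 rad).
It fails at once if the lamp is shifted by more than 12 mm or tipped (distance of lamp from where it was at the start of the episode above 0.012 m or angle between lamp's own z axis and vertical above 0.06 rad).
It fails at once if the button is pressed before the carrier is in place (value of joint button above 0.0035 m and not (x of carrier in the frame of lamp between -0.014 and 0.014 m and y of carrier in the frame of lamp between -0.016 and 0.016 m and angle between the x axis of carrier and the x axis of lamp, either way round below 0.17 rad)).
It fails at once if a bystander is moved by more than 15 mm (distance of any of bottle, tape, driver, phone, screws, cup, pack from where it was at the start of the episode above 0.015 m).
It also fails if it takes over 72 s, if anything falls off the work surface, if the arm or the gripper's body presses on something with over 40 N, if the wrist force passes 120 N, or if a joint passes its speed limit or range.

## Working session

There is one attempt and no reset: what is moved stays moved. The work goes in short steps, each a Python script; the robot and the scene stay as the last script left them, time stands still between calls to the robot, and variables do not carry over. Pictures are saved under pics/ and viewed, at most 10 in all, crops included, and the job is handed in when it is done.

```bash
ls; mkdir -p pics
python3 - <<'E'
from rig import r, telemetry, cams, finder
import cv2,numpy as np
for n in ("top","scene"):
    p=cams.capture(n); cv2.imwrite(f"pics/{n}0.png",p["image"][:,:,::-1])
    print(n,p["vertical_fov"],p["cx"],p["cy"],p["dist_coeffs"],np.round(p["extrinsics"],3).tolist())
    for k in ("carrier","lamp","button_top","bottle","tape","driver","phone","screws","cup","pack"):
        print(k,[(np.round(np.array(d["at"])*[640,400]).tolist(),round(d["confidence"],2),int(d["region"].sum())) for d in finder.masks_of(p,k)[:2]])
print(telemetry.get_obs()["clock"])
E
```

```text
pics
rig.py
top 51.82011651940075 322.81469278283623 200.70177225867525 [0.0072147 0.        0.        0.        0.       ] [[-0.018, -1.0, 0.0, 0.006], [-0.998, 0.018, -0.067, 0.556], [0.067, -0.002, -0.998, 1.287], [0.0, 0.0, 0.0, 1.0]]
carrier [([375.0, 206.0], 0.69, 1537)]
lamp [([279.0, 205.0], 0.82, 1183), ([375.0, 208.0], 0.4, 1496)]
button_top []
bottle []
tape []
driver [([464.0, 248.0], 0.83, 279)]
phone [([459.0, 191.0], 0.64, 1029)]
screws [([183.0, 179.0], 0.59, 1055)]
cup [([333.0, 133.0], 0.43, 138)]
pack [([201.0, 274.0], 0.65, 286), ([335.0, 136.0], 0.23, 166)]
scene 49.10569746320454 317.2441568257972 189.7633253079116 [0.00968745 0.         0.         0.         0.        ] [[0.808, 0.589, -0.006, -0.455], [0.39, -0.542, -0.745, -0.162], [-0.442, 0.599, -0.667, 1.487], [0.0, 0.0, 0.0, 1.0]]
carrier [([268.0, 244.0], 0.69, 1958)]
lamp [([343.0, 179.0], 0.64, 1267)]
button_top [([330.0, 167.0], 0.56, 67)]
bottle [([399.0, 224.0], 0.7, 301)]
tape [([367.0, 127.0], 0.51, 82)]
driver [([144.0, 288.0], 0.83, 426)]
phone [([411.0, 139.0], 0.69, 677), ([206.0, 327.0], 0.56, 2185)]
screws [([411.0, 141.0], 0.65, 747)]
cup [([378.0, 256.0], 0.49, 244), ([268.0, 243.0], 0.4, 1942)]
pack []
1.1
```

Run:
```python
import cv2
for n,(a,b,c,d) in (("top",(100,500,80,320)),("scene",(100,460,80,350))):
    i=cv2.imread(f"pics/{n}0.png")[c:d,a:b]; cv2.imwrite(f"pics/{n}0c.png",cv2.resize(i,None,fx=2,fy=2,interpolation=cv2.INTER_CUBIC))
```

```text
(no output)
```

View pics/top0c.png

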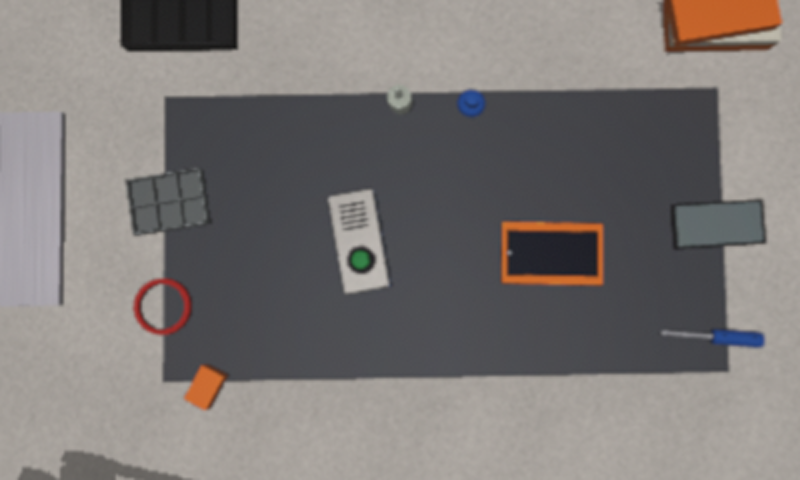

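View pics/scene0c.png

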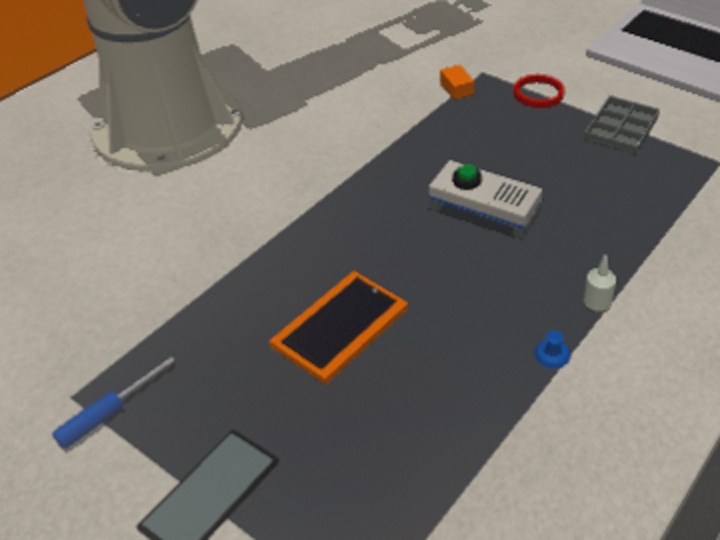

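The top view shows the lamp head at crop (359,240), with the button at (361,260), which is nearer the robot. The carrier is at crop (552,253), on the −y side, about 7° off and roughly 40 mm off the lamp's axis. I'll take a closer wrist view and fit the outlines.

```bash
cat > h.py <<'E'
from rig import r, telemetry, cams, finder
import cv2, numpy as np
from scipy.optimize import minimize
SIZE={"carrier":(.160,.098,.014),"lamp":(.070,.154,.046)}
def rot(yaw):            # tool down, tool x axis at yaw in world
    c,s=np.cos(yaw),np.sin(yaw); return np.array([[c,s,0],[s,-c,0],[0,0,-1.]])
def K(p):
    f=p["image"].shape[0]/2/np.tan(np.radians(p["vertical_fov"])/2)
    return np.array([[f,0,p["cx"]],[0,f,p["cy"]],[0,0,1]])
def proj(p,X):
    E=p["extrinsics"]
    return cv2.projectPoints(np.asarray(X,float).reshape(-1,3),cv2.Rodrigues(E[:3,:3])[0],E[:3,3],K(p),np.array(p["dist_coeffs"]))[0][:,0]
def ray(p,uv,z):
    n=cv2.undistortPoints(np.array([[uv]],float),K(p),np.array(p["dist_coeffs"]))[0,0]
    E=p["extrinsics"]; o=-E[:3,:3].T@E[:3,3]; d=E[:3,:3].T@np.array([*n,1]); return o+d*(z-o[2])/d[2]
def corners(name,x,y,th):
    l,w,h=SIZE[name]; c,s=np.cos(th),np.sin(th)
    return np.array([[x+c*a*l/2-s*b*w/2,y+s*a*l/2+c*b*w/2,z] for a in(-1,1) for b in(-1,1) for z in(0,h)])
def mask(p,name,guess):
    hsv=cv2.cvtColor(p["image"],cv2.COLOR_RGB2HSV); H,S,V=cv2.split(hsv)
    m=((H<22)&(H>3)&(S>150)&(V>70)) if name=="carrier" else ((S<60)&(V>115))
    roi=np.zeros(m.shape,np.uint8); g=proj(p,corners(name,*guess)); c=g.mean(0)
    cv2.fillConvexPoly(roi,cv2.convexHull((c+(g-c)*1.5).astype(np.int32)),1)
    m=cv2.morphologyEx((m&(roi>0)).astype(np.uint8),cv2.MORPH_OPEN,np.ones((2,2)))
    n,lab,st,_=cv2.connectedComponentsWithStats(m); k=1+st[1:,4].argmax()
    cs,_=cv2.findContours((lab==k).astype(np.uint8),cv2.RETR_EXTERNAL,cv2.CHAIN_APPROX_NONE)
    out=np.zeros(m.shape,np.uint8); cv2.fillConvexPoly(out,cv2.convexHull(np.vstack(cs)),1); return out
def fit(ps,name,guess):
    ms=[mask(p,name,guess) for p in ps]
    ms=[cv2.resize(m,None,fx=2,fy=2,interpolation=cv2.INTER_NEAREST) for m in ms]
    def cost(v):
        t=0
        for p,m in zip(ps,ms):
            q=(proj(p,corners(name,v[0],v[1],v[2]))+.5)*2-.5
            im=np.zeros(m.shape,np.uint8); cv2.fillConvexPoly(im,cv2.convexHull(np.round(q*16).astype(np.int32)),1,shift=4)
            t+=1-(im&m).sum()/max(1,(im|m).sum())
        return t/len(ps)
    g=np.array(guess,float)
    for sc in (.03,.008,.003):
        o=minimize(cost,g,method="Nelder-Mead",options=dict(initial_simplex=np.vstack([g,g+np.diag([sc,sc,sc*4])]),xatol=1e-4,fatol=1e-5)); g=o.x
    return g,o.fun
def show(p,poses,fn,box=None,k=2):
    im=cv2.resize(p["image"][:,:,::-1],None,fx=k,fy=k)
    for n,v in poses.items():
        q=proj(p,corners(n,*v)); h=cv2.convexHull(np.int32(q*k)); cv2.polylines(im,[h],True,(255,0,255),1)
    if box: a,b,c,d=[int(t*k) for t in box]; im=im[c:d,a:b]
    cv2.imwrite(fn,im)
def rel(c,l):
    d=c[:2]-l[:2]; t=l[2]; return np.array([np.cos(t)*d[0]+np.sin(t)*d[1],-np.sin(t)*d[0]+np.cos(t)*d[1],c[2]-t])
E
python3 - <<'E'
from h import *
import pickle
top=cams.capture("top"); sc=cams.capture("scene")
G={"carrier":(.545,-.16,np.pi/2),"lamp":(.54,.13,np.pi/2+.13)}
for nm in G:
    for ps,t in (([top],"top"),([sc],"scene"),([top,sc],"both")):
        v,c=fit(ps,nm,G[nm]); print(nm,t,np.round(v,4),round(c,3))
r.movep([.5,-.03,.42],rot(np.pi/2))
w=cams.capture("wrist")
E=w["extrinsics"];print(np.round(-E[:3,:3].T@E[:3,3],3),np.round(E[:3,:3],2).tolist(),w["vertical_fov"])
for nm in G:
    print(nm,np.round(proj(w,corners(nm,*G[nm])).mean(0)))
    v,c=fit([w],nm,G[nm]); print(nm,"wrist",np.round(v,4),round(c,3)); G[nm]=v
print(rel(G["carrier"],G["lamp"]))
for nm in ("button_top","lamp","carrier"): print(nm,[(np.round(np.array(d["at"])*[640,400]).tolist(),d["confidence"]) for d in finder.search_frame(w,nm)])
show(w,G,"pics/w1.png",k=1.25); print(telemetry.get_obs()["clock"])
E
```

```text
carrier top [ 0.5326 -0.1748  1.5356] 0.035
carrier scene [ 0.5392 -0.1737  1.5326] 0.027
carrier both [ 0.5349 -0.1734  1.5328] 0.078
lamp top [0.5553 0.1311 1.7333] 0.033
lamp scene [0.5427 0.1627 1.6515] 0.38
lamp both [0.5546 0.1314 1.7263] 0.223
[0.5   0.038 0.59 ] [[1.0, 0.0, -0.0], [0.0, -0.97, 0.25], [-0.0, -0.25, -0.97]] 59.36119717747783
carrier [343. 226.]
carrier wrist [ 0.5357 -0.1759  1.5383] 0.015
lamp [344.  50.]
lamp wrist [0.5571 0.1317 1.7307] 0.027
[-0.30027898  0.07017351 -0.19247546]
button_top [([335.0, 48.0], 0.51), ([482.0, 168.0], 0.47)]
lamp []
carrier [([337.0, 235.0], 0.75), ([357.0, 367.0], 0.28)]
4.0583
```

View pics/w1.png

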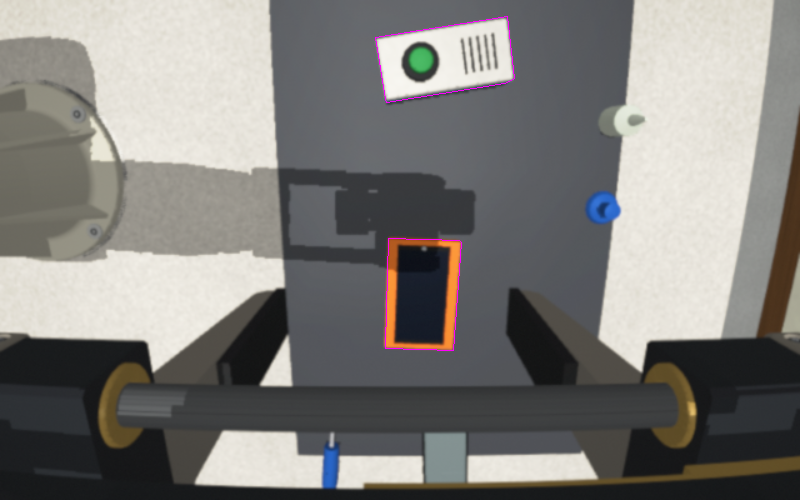

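The wrist, top and scene fits agree. In the lamp frame the carrier is at x −300 mm, y +70 mm, yaw −11°. First I'll push on its long side with both fingertips, held parallel to the lamp axis, to align it with that axis.

```bash
cat >> h.py <<'E'
L=np.array([.5567,.1315,1.731])
def lw(s,t,z):           # lamp frame -> world
    c,k=np.cos(L[2]),np.sin(L[2]); return [L[0]+c*s-k*t,L[1]+k*s+c*t,z]
def look(cam="wrist",guess=None):
    p=cams.capture(cam); c,f=fit([p],"carrier",guess); print(cam,"carrier",np.round(c,4),"rel",np.round(rel(c,L),4),"cost",round(f,3)); return p,c
E
python3 - <<'E'
from h import *
A=rot(L[2]-np.pi/2)
r.movep(lw(-.297,.165,.12),A)
r.servo_line(lw(-.297,.165,.005),feed=.08)
F0=np.array(telemetry.get_obs()["contact_force"])
r.servo_line(lw(-.297,.064,.005),feed=.05)
o=telemetry.get_obs(); print(np.round(o["position"],4),lw(-.297,.064,.005),np.round(np.array(o["contact_force"])-F0,2),o["clock"],o["width"])
t,_=look("top",(.6,-.16,1.73)); w,c=look("wrist",(.6,-.16,1.73))
fit_l=fit([t],"lamp",L); print(fit_l)
show(w,{"carrier":c},"pics/w2.png",k=1.25)
E
```

```text
[ 0.5409 -0.1719  0.005 ] [np.float64(0.5408967565916682), np.float64(-0.17190609337614993), 0.005] [-0.22 -0.81 -0.65] 9.1083 0.09188074733542674
top carrier [ 0.5968 -0.1118  1.6817] rel [-0.2466 -0.0008 -0.0493] cost 0.683
wrist carrier [ 0.5978 -0.1533  1.7317] rel [-0.2877  0.0049  0.0007] cost 0.01
(array([0.55516358, 0.13124262, 1.7294981 ]), np.float64(0.03189300411522633))
```

View pics/w2.png

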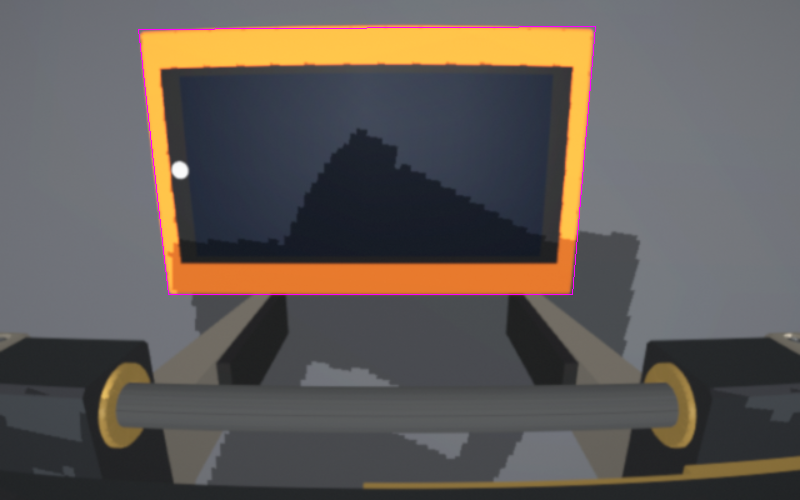

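The carrier is flush with the fingers and parallel to the lamp axis, with 5 mm left to correct. I'll nudge it that far, then push from the rear end and check before it reaches the mouth.

Run:
```python
from h import *
r.servo_line(lw(-.297,.0592,.005),feed=.03)
r.servo_line(lw(-.297,.12,.005),feed=.15)
r.servo_line(lw(-.297,.12,.10),feed=.15)
B=rot(L[2])
r.movep(lw(-.415,0,.10),B); r.gripper_to(.05)
r.servo_line(lw(-.415,0,.005),feed=.08)
r.servo_line(lw(-.225,0,.005),feed=.06)
o=telemetry.get_obs(); print(np.round(o["position"],4),np.round(o["contact_force"],1),o["clock"],o["q"])
w,c=look("wrist",(*lw(-.135,0,0)[:2],1.731)); 
l,f=fit([w],"lamp",L); print("lamp",l,f,"rel",rel(c,l))
show(w,{"carrier":c,"lamp":L},"pics/w3.png",k=1.25)
```

```text
[ 0.5926 -0.0907  0.005 ] [-0.1 -2.4  0.6] 17.7167 [-1.54395329e-01  5.78392682e-01  1.82605211e+00  6.66652399e-05
  7.37138718e-01 -3.14479720e-01]
wrist carrier [ 0.5797 -0.0032  1.73  ] rel [-0.1366 -0.0012 -0.001 ] cost 0.794Traceback (most recent call last):
  File "<stdin>", line 11, in <module>
  File "h.py", line 29, in fit
    ms=[mask(p,name,guess) for p in ps]
        ~~~~^^^^^^^^^^^^^^
  File "h.py", line 25, in mask
    n,lab,st,_=cv2.connectedComponentsWithStats(m); k=1+st[1:,4].argmax()
                                                        ~~~~~~~~~~~~~~~^^
ValueError: attempt to get argmax of an empty sequence
```

Run:
```python
from h import *
w=cams.capture("wrist"); s=cams.capture("scene")
g=(*lw(-.135,0,0)[:2],1.731)
show(w,{"carrier":g,"lamp":L},"pics/w3.png",k=1); show(s,{"carrier":g,"lamp":L},"pics/s3.png",box=(180,480,80,320))
a=cv2.imread("pics/w3.png"); b=cv2.imread("pics/s3.png")
a=cv2.resize(a,(464,290)); b=cv2.resize(b,(362,290)); cv2.imwrite("pics/ws3.png",np.hstack([a,b])[:,:800])
```

```text
(no output)
```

View pics/ws3.png

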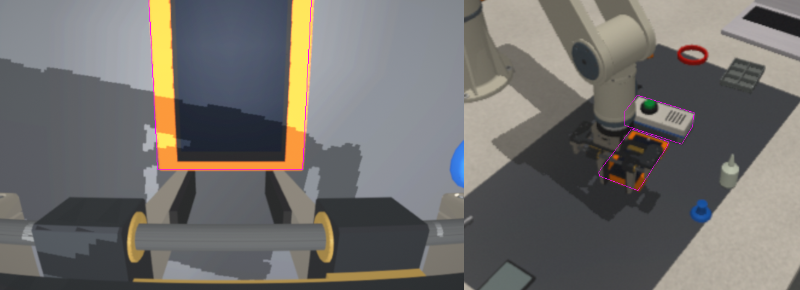

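The wrist view shows the carrier square in front of the fingers and right on the predicted outline. I'll push it in with a force guard.

Run:
```python
from h import *
print(r.servo_line(lw(-.0905,0,.005),feed=.05,until_force=6))
o=telemetry.get_obs(); print(np.round(o["position"],4),lw(-.0905,0,0),np.round(o["contact_force"],1),o["clock"])
r.servo_line(lw(-.15,0,.005),feed=.15); r.servo_line(lw(-.15,0,.20),feed=.2)
r.movep(lw(-.20,0,.34),rot(L[2]))
w=cams.capture("wrist"); t=cams.capture("top")
for p,n in((w,"w"),(t,"t")):
    l,f=fit([p],"lamp",L); print(n,"lamp",np.round(l,4),round(f,3))
g=(*lw(0,0,0)[:2],L[2])
show(w,{"carrier":g,"lamp":L},"pics/w4.png",k=1.25); show(t,{"carrier":g,"lamp":L},"pics/t4.png",box=(220,340,150,260),k=5); print(telemetry.get_obs()["clock"])
```

```text
False
[0.5711 0.0421 0.005 ] [np.float64(0.5711364943923278), np.float64(0.042158869328509804), 0] [ 0.3 -2.3  0.8] 20.7083
w lamp [0.5566 0.1376 1.7516] 0.023
t lamp [0.5552 0.1313 1.7372] 0.037
23.125
```

View pics/w4.png

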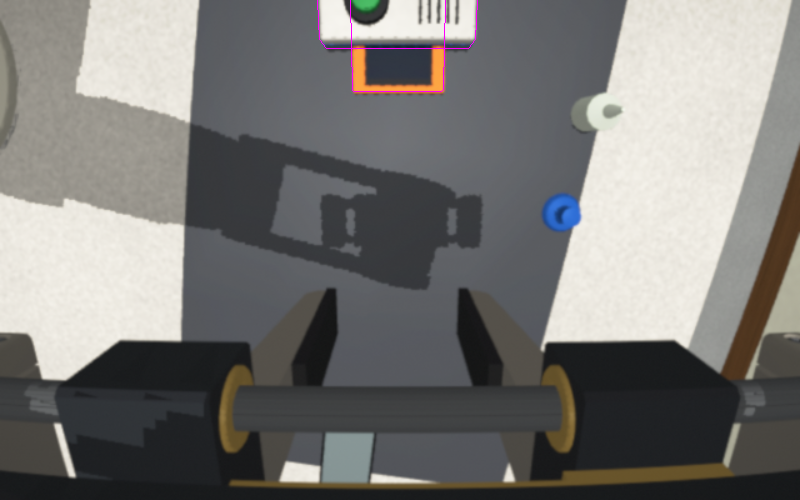

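The lamp hasn't moved, and the carrier's rear end lies right on the outline predicted for a centred carrier. I'll check the far side in the top view and get the button's position from its green blob.

Run:
```python
from h import *
for n in("top","scene"):
    t=cams.capture(n); H,S,V=cv2.split(cv2.cvtColor(t["image"],cv2.COLOR_RGB2HSV))
    m=(H>45)&(H<85)&(S>100); ys,xs=np.nonzero(m); 
    for z in(.055,.062): print(n,m.sum(),np.round(rel(np.array([*ray(t,(xs.mean(),ys.mean()),z)[:2],0]),L)[:2],4))
```

```text
top 72 [0.002 0.028]
top 72 [0.0013 0.0285]
scene 68 [0.0076 0.0312]
scene 68 [-0.0003  0.0276]
```

View pics/t4.png

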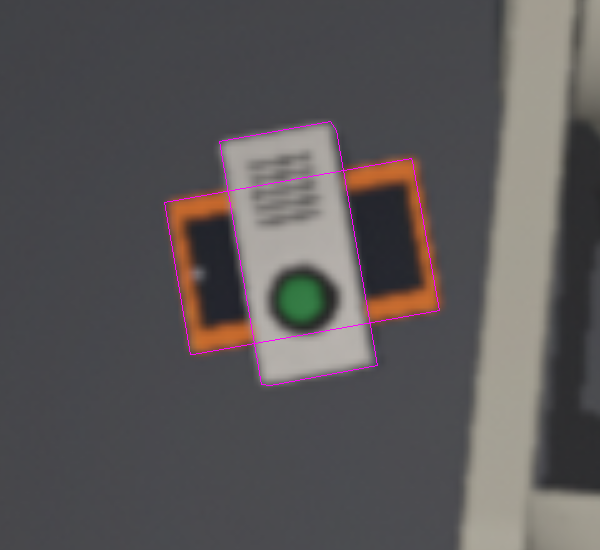

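The carrier sticks out equally on both sides, matching the predicted outline. The button lies at lamp (0, +29 mm), with its top at about z = 60 mm. I'll press it with the fingers closed.

Run:
```python
from h import *
r.gripper_to(0.0,10)
P=lambda z: lw(0,.0295,z)
r.movep(P(.13),rot(L[2])); r.servo_line(P(.085),feed=.06)
F0=np.array(telemetry.get_obs()["contact_force"])
def st(): o=telemetry.get_obs(); print(np.round(o["position"],4),np.round(np.array(o["contact_force"])-F0,2),round(o["clock"],2))
print(r.servo_line(P(.046),feed=.015,until_force=1.5)); st()
z=telemetry.get_obs()["position"][2]
for i in range(10):
    z-=.001; r.servo_line(P(z),feed=.015); st()
    if np.linalg.norm(np.array(telemetry.get_obs()["contact_force"])-F0)>8: break
r.pause(.3); st()
```

```text
True
[0.5275 0.1268 0.0661] [1.48 0.52 3.05] 27.43
[0.5276 0.1268 0.0651] [0.43 0.22 2.4 ] 27.68
[0.5276 0.1268 0.0641] [0.28 0.37 3.53] 27.93
[0.5276 0.1268 0.0631] [0.25 0.16 4.5 ] 28.18
[0.5276 0.1268 0.0624] [-0.65 -1.5   5.57] 28.43
[0.5276 0.1268 0.0621] [-4.68 -0.49 17.5 ] 28.68
[0.5276 0.1268 0.0621] [-3.46 -0.58 16.88] 28.98
```

The button bottomed out with a hard stop at z = 62.1 mm. I'll release it and measure where first contact occurs to confirm the stroke.

Run:
```python
from h import *
P=lambda z: lw(0,.0295,z)
r.servo_line(P(.072),feed=.03); r.pause(.3)
f=lambda: np.mean([(r.pause(.02),telemetry.get_obs()["contact_force"][2])[1] for _ in range(10)])
F0=f()
for z in np.arange(.0705,.0614,-.001):
    r.servo_line(P(z),feed=.02); o=f(); print(round(telemetry.get_obs()["position"][2]*1e3,2),round(o-F0,2))
    if o-F0>8: break
r.servo_line(P(.12),feed=.06)
print(telemetry.get_obs()["clock"])
```

```text
70.49 -0.14
69.51 0.12
68.47 -0.27
67.56 1.48
66.53 1.91
65.53 2.22
64.53 2.67
63.53 3.11
62.49 3.76
62.22 12.41
35.25
```

First contact is at about 68 mm and the stop at 62.2 mm, so the button made its full 6 mm travel at about 4 N. I'll retreat, check once more and hand in.

Run:
```python
from h import *
r.movep(lw(-.20,0,.34),rot(L[2])); r.pause(.3)
w=cams.capture("wrist"); t=cams.capture("top")
g=(*lw(0,0,0)[:2],L[2])
print(fit([t],"lamp",L))
a="pics/a.png";b="pics/b.png"
show(t,{"carrier":g,"lamp":L},b,box=(220,340,150,260),k=4); cv2.imwrite("pics/t5.png",cv2.imread(b))
```

```text
(array([0.55517244, 0.13133498, 1.7371507 ]), np.float64(0.03698347107438016))
```

View pics/t5.png

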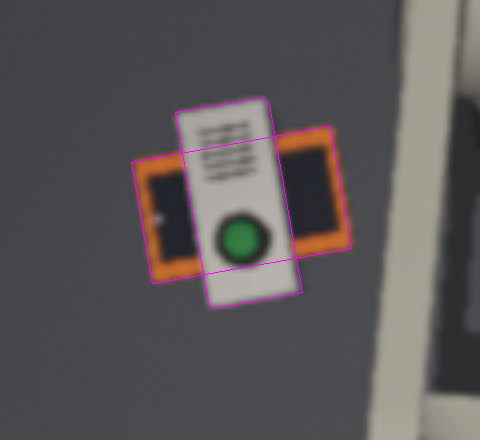

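The lamp (at about (240,200) in this crop) and the carrier are both still on their predicted outlines, and the arm is clear.

```bash
python3 -c "
from rig import r
print(r.hand_in())"
```

```text
the job is handed in; nothing more can be done
None
```

I pushed the carrier in until it was centred under the lamp, pressed the green button its full 6 mm and released it, and handed the job in; the lamp stayed put in the last picture, but the hand-in reported no verdict.

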